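# Pack the empty lunch container

### The arm

A 6-joint arm with a two-finger parallel gripper is mounted at the origin on the work surface. World frame = base frame: x ahead of the robot, y to its left, z up, the work surface at z = 0. Lengths are in mm, angles in rad, forces in N, time in s.
With the tool pointing down it reaches from about 375 to 975 mm from the base axis. Payload 3.8 kg.
Tool frame: the origin (TCP) lies at the very end of the fingers, on their centre line; the grasp point (between the pads) lies 19 mm behind it (bot.tcp_to_grasp is the distance from the TCP to the grasp point, in mm); z points along the fingers, y is the line along which they close (so a half turn about z gives the same grasp; the last joint's range is limited). The gripper opens to 85 mm and grips with 20 to 120 N. Pads are 22 mm wide; open, the fingers measure 114 mm over their backs; the gripper's body (76 mm by 85 mm) begins 54 mm behind the grasp point. The pads swing forward as they close: fully open they stand 13 mm farther back than shut.
Start: joints at [-1.18, 0.264, 1.604, -0, 1.274, -0.037], TCP at [280.031, -614.166, 210.88] pointing down, gripper open.
Joint ranges: [-2.63, 2.63], [-0.94, 2.18], [0.31, 2.57], [-1.31, 4.45], [0, 2.66], [-2.55, 2.55]. Speed limits (rad/s): [2.57, 2.57, 3.14, 3.14, 3.14, 3.14].

### API

Orientations are given as a unit quaternion [x, y, z, w].
In Python, from bench import bot, cams gives the robot as it stands. The module is installed in compiled form; this text tells all that it offers.
- The arm moves only by the tool jog_arm, never from a script. Its argument "targets" is text: rows parted by semicolons, each of 7 numbers parted by spaces: the shift along the tool's x, y, z as a fraction of full scale, then the turn, a rotation vector about the tool's x, y, z as a fraction of full scale, then the opening, from 0 (shut) to 1 (fully open). A call has 1 to 20 rows; each row shifts and turns the commanded pose from where the row before left it, along the tool's axes as they then stand; what a row does not reach is not made up. Full scale, the value 1, is 0.25 m for a shift and 30 degrees for a turn. A row lasts 1/8 s, in which the tool goes at most 62.5 mm and 10.7 degrees, less where a joint would pass 70% of its speed; a pose out of reach is approached as far as the arm can. A call with a number of a shift or a turn outside -1 to 1 is refused whole. A call with a gripper value outside its range is refused whole. The fingers move at their own pace and stop on an object; "grip_force" is the grip in N (left out, the last holds). Time passes only in rows, so rows that do not move let the fingers close. It gives the time, the measured TCP pose, the force, the opening and the grip force at its end, in the units of the state.
- bot.observe(): the state, without advancing time (a new reading comes with each control period).
- cams.camera(name): name is "scene" or "top" or "wrist"; returns (picture, depth): 480x640x3 uint8, red, green, blue; 480x640 float32, mm along the optical axis (not along the pixel's ray), 0 where there is no reading.
- cams.calibration(name): a dict with "fovy" (degrees; the focal length in pixels is half the picture's height over the tangent of half this angle, whatever the lens; pixels are square), "cx", "cy" (the principal point, pixels), "k1" (the pictures are not rectified: a ray, as slopes to the right and down, at radius r is drawn at 1 + k1 r^2 times it, then the intrinsics apply), "extrinsics" (4x4, takes a point from camera to world coordinates). Camera axes: x right, y down, z forward; pixel columns grow to the right and rows downward; lengths in mm; the calibration is good to about 2 mm. A picture is of the moment at which its call begins: read the wrist's pose just before it. calibration takes no time and is no camera call; for the wrist camera it gives the pose at the moment of the call.
- bot.sign_off(): hands the job in; it is judged then, once.
The state is a dict: "t": time; "joints": joint angles; "qvel": joint speeds; "joint_efforts": joint torques, N m; "eef_pos": TCP position; "eef_rot": TCP orientation; "contact_force": force on the tool from outside, world axes, zero at the start; "wrist_torque": the same for the moment, N m; "width": opening from 0.0 (shut) to 1.0 (fully open); "grasp_force": force on a finger pad.
Only numpy, scipy, OpenCV 4.12 (cv2) and the standard library are available. Lean on these libraries where they do the work, as an engineer would, in place of code of your own. Each camera call takes 0.05 s, during which the arm holds its last target. There are 200 camera calls.

### The job

Two of the three open glass containers already hold food and one is still empty: from just above it, gently tip all three tomatoes from the scoop into the empty one, without touching the tomatoes with the gripper. Lay the scoop back flat on the worktop, right way up, and close that container with the lid, set fully down all round. Leave the containers where they stand and do not disturb the other food or anything else on the worktop.

Things in the scene. Friction and masses are not known exactly. Their poses are not given: they have to be found in the camera images.
- box_a: one of the three alike open glass containers: outside 110 mm along its x, 130 mm along its y, 65 mm high; walls and floor 5 mm thick (opening 100 x 120 mm). Loose, about 0.45 kg. Origin: centre of its underside, z up
- box_b: one of the three alike open glass containers: outside 110 mm along its x, 130 mm along its y, 65 mm high; walls and floor 5 mm thick (opening 100 x 120 mm). Loose, about 0.45 kg. Origin: centre of its underside, z up
- box_c: one of the three alike open glass containers: outside 110 mm along its x, 130 mm along its y, 65 mm high; walls and floor 5 mm thick (opening 100 x 120 mm). Loose, about 0.45 kg. Origin: centre of its underside, z up
- corn: half corn cob, yellow, 78 mm long, 38 mm thick, lying in the middle of one of the containers. Origin: centre of its underside, x along the cob
- avocado: half avocado, cut face down, about 82 x 68 mm, 36 mm high, dark green, lying in one of the other two containers. Origin: underside, near the middle of its thick end
- tomato_1: ripe cherry tomato, a ball of 34 mm diameter, 22 g; origin at its centre. The three start loose in the scoop's pan and roll freely: a level scoop keeps them in, nose down by 30 to 45 degrees they roll out over its front lip
- tomato_2: ripe cherry tomato, a ball of 34 mm diameter, 22 g; origin at its centre. The three start loose in the scoop's pan and roll freely: a level scoop keeps them in, nose down by 30 to 45 degrees they roll out over its front lip
- tomato_3: ripe cherry tomato, a ball of 34 mm diameter, 22 g; origin at its centre. The three start loose in the scoop's pan and roll freely: a level scoop keeps them in, nose down by 30 to 45 degrees they roll out over its front lip
- scoop: open-fronted steel scoop, 0.16 kg, flat on the worktop. Origin: underside of the pan, on the centre line below the back wall; x to the open front (at the start roughly world -y, turned a little to +x), z up. Pan x 0 to 100 mm, 86 mm wide; back and side walls 36 mm high, 3 mm thick; floor 3 mm, flat to x = 66, then a 15 degree ramp up to the lip (top at x 100, z 12)
- scoop_grip (a point): good grip point on the axis of the scoop's black handle, at x -45, z 54 mm in the scoop's frame, axes as the scoop's. The handle is a straight bar 16 mm wide (y) and 22 mm deep, rising backwards at 25 degrees from x 0, z 33 to x -96, z 78 mm
- lid: plastic lid, 0.14 kg, right way up on the worktop. From below: plug 92 (x) x 112 (y) x 8 mm (4 mm play each side in a container's opening), plate 116 x 136 x 6 mm that rests on the rim, grip bar 14 (x) x 70 (y) mm from z 14 to 42 mm. Origin: centre of the plug's underside, z up. Seated, it is 57 mm above the container's origin; either way round fits
- salt: glass salt jar, 34 mm diameter, 70 mm high, between scoop and lid. Bystander. Origin: centre of its underside
- mill: dark wooden pepper mill, 52 mm diameter, 145 mm high, behind the containers. Bystander. Origin: centre of its underside
- mug: white mug, 80 mm diameter, 90 mm high, behind the containers. Bystander. Origin: centre of its underside
- oil: green glass oil bottle, 60 mm diameter, 190 mm high, at the left. Bystander. Origin: centre of its underside
Mind the look-alikes: they are no part of the job. What is shaped like the tomato_3 but purple or yellow is not meant.

How it is judged:
By the outcome, as a careful person would: the job done as asked, in the order asked, and still so for the second after the job is handed in, with the robot touching nothing.
It also fails if it takes over 72 s, if anything falls off the work surface, if the arm or the gripper's body presses on something with over 40 N, if the wrist force passes 120 N, or if a joint passes its speed limit or range.

## Working session

There is one attempt and no reset: what is moved stays moved. The work goes in short steps, Python scripts to look and compute and a tool call to move; the robot and the scene stay as the last step left them, time stands still between calls to the robot, and variables do not carry over. Pictures are saved under pics/ and viewed, at most 10 in all, crops included, and the job is handed in when it is done.

Besides the shell and the picture viewer there is one more tool, called after "Request:" as name(argument=value, ...), one argument or row to a line, values as JSON. jog_arm: Moves the arm, as the interface text tells. Its arguments: {"type":"object","properties":{"targets":{"type":"string"},"grip_force":{"type":"number"}},"required":["targets"]}

```bash
mkdir -p pics; cat > h.py <<'E'
import numpy as np,cv2
from bench import bot,cams
from scipy.spatial.transform import Rotation as R
def grab(n):
    c=cams.calibration(n); p,d=cams.camera(n); return p,d,c
def K(c):
    f=240/np.tan(np.radians(c['fovy'])/2); return f
def rays(c,uv):
    f=K(c); uv=np.atleast_2d(np.float64(uv)); q=(uv-[c['cx'],c['cy']])/f
    s=q.copy()
    for _ in range(20): s=q/(1+c['k1']*(s**2).sum(1,keepdims=True))
    E=np.array(c['extrinsics']); v=np.c_[s,np.ones(len(s))]
    return E[:3,3], v@E[:3,:3].T
def onplane(c,uv,z):
    o,v=rays(c,uv); return o+v*((z-o[2])/v[:,2:3])
def cloud(d,c):
    vv,uu=np.mgrid[:480,:640]; o,v=rays(c,np.c_[uu.ravel(),vv.ravel()])
    P=o+v*d.reshape(-1,1); return P.reshape(480,640,3)
E
python3 - <<'E'
from h import *
for n in ('top','scene'):
    p,d,c=grab(n); cv2.imwrite(f'pics/{n}0.png',p[:,:,::-1]); np.savez(f'{n}0.npz',p=p,d=d,**{k:np.array(v) for k,v in c.items()})
    print(n,{k:np.round(v,3).tolist() for k,v in c.items()},(d>0).mean())
s=bot.observe(); print(s)
E
```

```text
top {'fovy': 48.114, 'cx': 328.482, 'cy': 232.71, 'k1': -0.02, 'extrinsics': [[0.004, -0.989, 0.148, 458.228], [-1.0, -0.001, 0.022, 111.106], [-0.021, -0.148, -0.989, 1004.676], [0.0, 0.0, 0.0, 1.0]]} 0.9961458333333333
scene {'fovy': 57.506, 'cx': 323.362, 'cy': 240.693, 'k1': -0.067, 'extrinsics': [[-0.54, 0.587, -0.603, 1048.148], [0.841, 0.394, -0.37, 414.719], [0.021, -0.708, -0.706, 618.839], [0.0, 0.0, 0.0, 1.0]]} 0.9961328125
{'t': 0.1, 'joints': array([-1.17988070e+00,  2.64709792e-01,  1.60525401e+00, -1.39105644e-05,
        1.27372703e+00, -3.69079205e-02]), 'qvel': array([ 0.00063434,  0.00015091, -0.00344777, -0.00079205,  0.00086608,
        0.00046317]), 'joint_efforts': array([ 5.82540033e-04, -5.16708148e+01, -3.68589091e+01, -6.30525324e-05,
        6.29860297e-03, -1.09934479e-05]), 'eef_pos': array([ 279.76605444, -613.50132174,  209.65608964]), 'eef_rot': array([ 9.77207014e-01,  2.12286012e-01, -1.91269101e-04, -1.03152596e-03]), 'contact_force': array([-0.4847294 , -0.3125691 ,  1.25559119]), 'wrist_torque': array([ 0.02006998, -0.04765859, -0.01438611]), 'grasp_force': 0.0, 'width': 0.9977354059090643}
```

View pics/top0.png

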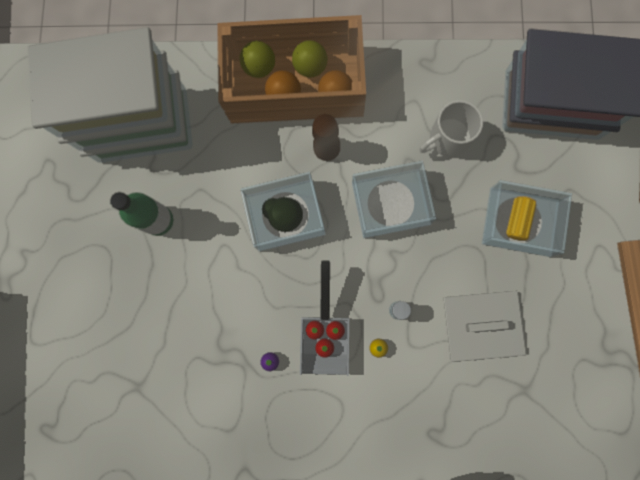

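View pics/scene0.png

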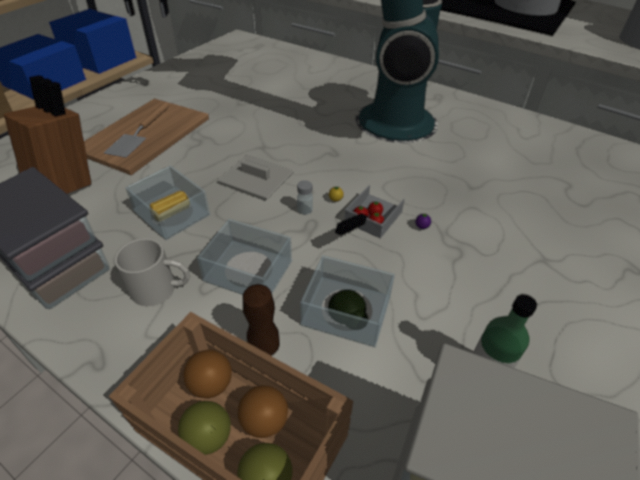

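The top view shows the scoop at (325,345), with its handle pointing up to (325,262). The three red tomatoes in its pan are at (315,329), (336,329) and (325,348). The avocado container is at (284,212), the middle container at (393,202) looks empty, and the corn container is at (527,220). The lid is at (485,326) and the salt at (401,310). The look-alikes, a purple ball at (270,361) and a yellow one at (379,348), lie outside the scoop. Next I'll measure and confirm with a crop.

```bash
python3 - <<'E'
from h import *
z=np.load('top0.npz'); c={k:z[k] for k in z.files}; p,d=c['p'],c['d']
P=cloud(d,c); np.save('Ptop.npy',P)
z2=np.load('scene0.npz'); c2={k:z2[k] for k in z2.files}; P2=cloud(c2['d'],c2)
E=c2['extrinsics']; q=np.linalg.inv(E)@[0,0,0,1]; f=K(c2); print('base in scene',q[:2]/q[2]*f+[c2['cx'],c2['cy']])
for n,PP,pts in(('top',P,[(600,400),(393,203),(393,172),(370,203),(485,300),(488,326),(325,290),(325,268),(325,340),(315,329),(336,329),(325,348),(325,370),(304,345),(401,310),(279,215),(521,218),(460,124),(324,125),(138,210),(380,348)]),
   ('scene',P2,[(500,250),(245,262),(256,180),(255,165),(376,209),(351,222),(335,195),(168,205)])):
    for u,v in pts: print(n,(u,v),PP[v,u].round(0))
im=np.hstack([cv2.resize(p[150:390,230:450],None,fx=1.8,fy=1.8,interpolation=cv2.INTER_CUBIC),cv2.resize(c2['p'][140:360,180:440],(400,432),interpolation=cv2.INTER_CUBIC)])
print(im.shape);cv2.imwrite('pics/crop1.png',im[:,:,::-1])
H=P[:,:,2]; hm=np.clip(H,0,100)/100*255
cv2.imwrite('pics/h.png',cv2.resize(cv2.applyColorMap(hm.astype(np.uint8)[130:400,200:600],2),None,fx=2,fy=2,interpolation=0))
E
```

```text
base in scene [396.47969032 118.97665199]
top (600, 400) [ 306. -354.    6.]
top (393, 203) [664.  12.   9.]
top (393, 172) [718.  13.  35.]
top (370, 203) [665.  55.   4.]
top (485, 300) [ 483. -152.   17.]
top (488, 326) [ 437. -148.   44.]
top (325, 290) [498. 137.  67.]
top (325, 268) [535. 137.  86.]
top (325, 340) [411. 138.  31.]
top (315, 329) [431. 156.  38.]
top (336, 329) [431. 118.  36.]
top (325, 348) [398. 138.  39.]
top (325, 370) [357. 138.  10.]
top (304, 345) [400. 177.  -2.]
top (401, 310) [464.   6.  69.]
top (279, 215) [636. 223.  37.]
top (521, 218) [ 630. -216.   43.]
top (460, 124) [ 822. -121.    3.]
top (324, 125) [770. 138. 143.]
top (138, 210) [626. 445. 140.]
top (380, 348) [398.  40.  34.]
scene (500, 250) [343. 399.  -0.]
scene (245, 262) [653.  -1.   3.]
scene (256, 180) [ 451. -136.   13.]
scene (255, 165) [ 440. -144.   44.]
scene (376, 209) [409. 148.  32.]
scene (351, 222) [513. 145.  74.]
scene (335, 195) [409.  49.  24.]
scene (168, 205) [ 642. -210.   38.]
(432, 796, 3)
```

View pics/crop1.png

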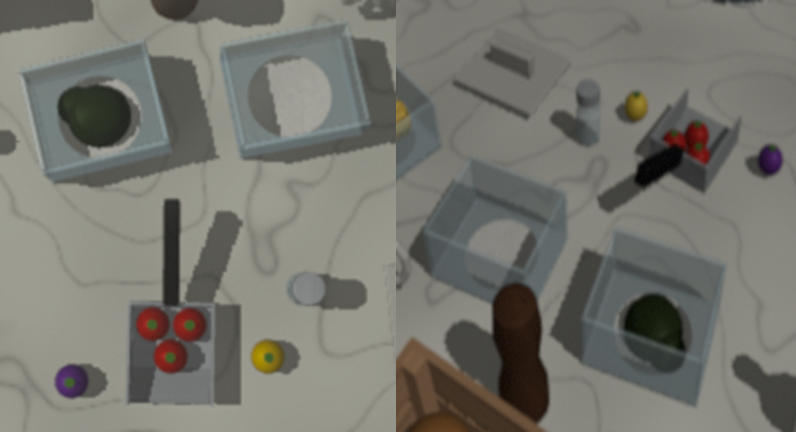

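View pics/h.png

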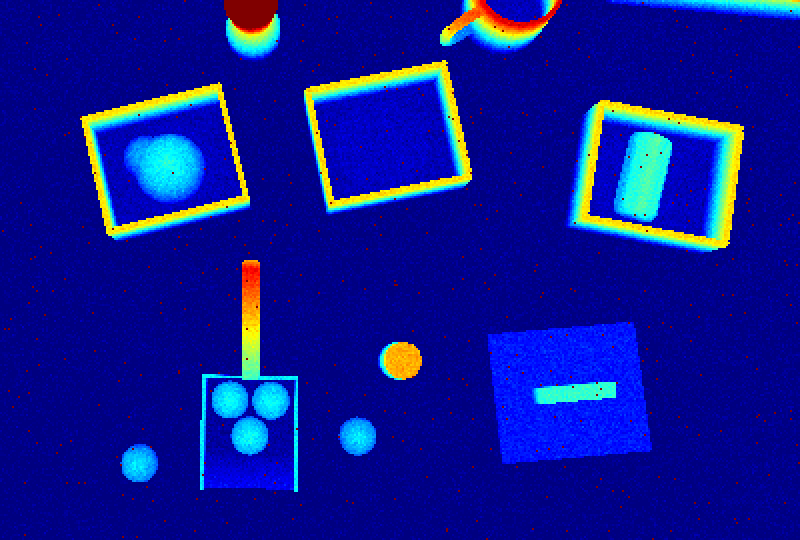

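The crop confirms three red tomatoes in the scoop, with purple and yellow look-alikes on the worktop. The middle container is empty, with a flat floor in the depth map. Contrary to the text, the scoop's front points to world -x, so I go by the images.

```bash
cat > fit.py <<'E'
from h import *
def sel(P,x0,x1,y0,y1,z0,z1):
    Q=P.reshape(-1,3); m=(Q[:,0]>x0)&(Q[:,0]<x1)&(Q[:,1]>y0)&(Q[:,1]<y1)&(Q[:,2]>z0)&(Q[:,2]<z1); return Q[m]
def rect(Q,name):
    r=cv2.minAreaRect(Q[:,:2].astype(np.float32)); b=cv2.boxPoints(r)
    print(name,'n',len(Q),'c',np.round(r[0],1),'size',np.round(r[1],1),'ang',round(r[2],1),'zmed',np.round(np.median(Q[:,2]),1)); return r
E
python3 - <<'E'
from fit import *
for n in('top','scene'):
    z=np.load(n+'0.npz'); c={k:z[k] for k in z.files}; P=cloud(c['d'],c)
    print(n); 
    rect(sel(P,580,760,-80,100,60,70),'boxmid rim')
    rect(sel(P,380,500,-230,-60,10,18),'lid plate')
    rect(sel(P,380,500,-230,-60,38,48),'lid bar')
    h=sel(P,465,570,110,160,40,110); rect(h,'handle')
    for a,b in((475,490),(490,505),(505,520),(520,535)):
        q=h[(h[:,0]>a)&(h[:,0]<b)]; print(' hx',a,np.median(q,0).round(1),'ymin/max',np.percentile(q[:,1],[2,98]).round(1))
    w=sel(P,340,480,85,190,29,37.5); rect(w[(w[:,0]<375)|(w[:,0]>445)],'scoop walls')
    rect(sel(P,445,480,-15,30,62,75),'salt top')
    rect(sel(P,370,420,20,70,15,40),'yellow'); rect(sel(P,350,420,200,260,15,40),'purple')
    rect(sel(P,700,850,90,170,80,150),'mill');rect(sel(P,700,850,-150,0,70,95),'mug')
E
```

```text
top
boxmid rim n 807 c [680.2  11.4] size [136.8 144.6] ang 11.4 zmed 65.0
lid plate n 4266 c [ 437.2 -150. ] size [116.4 136.1] ang 5.1 zmed 14.4
lid bar n 310 c [ 437.2 -149.5] size [14.  68.1] ang 5.0 zmed 42.3
handle n 444 c [507.9 137.4] size [14.3 84.6] ang 89.8 zmed 71.3
 hx 475 [482.9 137.4  60.6] ymin/max [130.5 144.5]
 hx 490 [498.3 137.3  67.2] ymin/max [130.4 144.4]
 hx 505 [511.9 137.2  73.5] ymin/max [130.3 144.2]
 hx 520 [526.9 137.   80.8] ymin/max [130.2 144.1]
scoop walls n 97 c [401.5 139.1] size [84.7 99.6] ang 89.6 zmed 35.9
salt top n 272 c [464.8   6.4] size [30.3 30.7] ang 75.6 zmed 70.4
yellow n 284 c [397.8  42.6] size [32.4 32.9] ang 74.8 zmed 28.8
purple n 281 c [372.7 238. ] size [31.8 32.2] ang 45.8 zmed 28.9
mill n 1209 c [799.  126.5] size [94.8 80.4] ang 5.1 zmed 111.8
mug n 727 c [795.1 -91.6] size [96.9 78.9] ang 86.2 zmed 85.1
scene
boxmid rim n 800 c [678.3  13. ] size [138.7 143.7] ang 11.9 zmed 63.9
lid plate n 1440 c [ 437.6 -148.9] size [117.4 139.1] ang 4.5 zmed 13.7
lid bar n 134 c [ 436.2 -148.1] size [17.1 68.6] ang 4.1 zmed 41.1
handle n 349 c [507.3 139.3] size [16.6 84.8] ang 89.2 zmed 69.8
 hx 475 [483.3 145.8  57.3] ymin/max [133.6 147. ]
 hx 490 [498.5 145.7  64. ] ymin/max [132.7 146.6]
 hx 505 [512.7 145.6  71.2] ymin/max [131.8 146.6]
 hx 520 [528.3 145.2  78.5] ymin/max [133.2 146.7]
scoop walls n 168 c [411.3 140.1] size [ 87.7 126.2] ang 89.5 zmed 34.0
salt top n 152 c [464.4   7.3] size [31.1 30.2] ang 15.3 zmed 69.4
yellow n 165 c [400.1  46.2] size [27.1 31. ] ang 35.3 zmed 26.2
purple n 174 c [375.8 239.9] size [25.  29.3] ang 28.5 zmed 26.5
mill n 1930 c [800.3 125.3] size [91.5 80.6] ang 6.1 zmed 109.7
mug n 1104 c [795.2 -91.2] size [95.4 79.8] ang 85.4 zmed 81.5
```

Request:
jog_arm(
  targets="0 0 0 0 0 0.28 1;0 0 0 0 0 0.28 1;0 0 0 0 0 0.29 1;0 -0.1 0 0 0 0 1;0.06 -0.21 0.02 0 0 0 1;0.06 -0.21 0.02 0 0 0 1;0.06 -0.21 0.02 0 0 0 1;0.06 -0.21 0.02 0 0 0 1;0.06 -0.21 0.02 0 0 0 1;0.06 -0.21 0.02 0 0 0 1;0.06 -0.21 0.02 0 0 0 1;0.06 -0.21 0.02 0 0 0 1;0.06 -0.21 0.02 0 0 0 1;0.06 -0.21 0.02 0 0 0 1;0.06 -0.21 0.02 0 0 0 1;0.06 -0.21 0.02 0 0 0 1;0.06 -0.21 0.02 0 0 0 1;0.06 -0.15 0 0 0 0 1;0 -0.044 0 0 0 0 1;0 0 0 0 0 0 1",
)

```text
t: 2.6
eef_pos: [502.3, 138.1, 145.4]
eef_rot: [1.0, -0.008, -0.001, 0.0]
contact_force: [-0.3, -0.3, 0.2]
width: 0.997
grasp_force: 0.0
```

```bash
python3 - <<'E'
from fit import *
s=bot.observe(); print(s['t'],s['eef_pos'].round(1),R.from_quat(s['eef_rot']).as_matrix().round(3).tolist(),s['joints'].round(2),s['contact_force'].round(1))
p,d,c=grab('wrist'); P=cloud(d,c); cv2.imwrite('pics/w1.png',p[:,:,::-1])
h=sel(P,465,570,100,180,48,100)
if len(h): rect(h,'handle wrist')
for a in(475,490,505,520):
    q=h[(h[:,0]>a)&(h[:,0]<a+15)]
    if len(q): print(a,np.median(q,0).round(1),np.percentile(q[:,1],[2,98]).round(1))
z=np.load('top0.npz'); c={k:z[k] for k in z.files}; P=cloud(c['d'],c)
m=((P[:,:,2]>60)&(P[:,:,2]<70)).astype(np.uint8); n,l,st,ce=cv2.connectedComponentsWithStats(m,connectivity=8)
for i in range(1,n):
    if st[i,4]>150:
        Q=P[l==i]; print(Q.mean(0).round()); rect(Q,'comp')
E
```

```text
2.6 [502.3 138.1 145.4] [[1.0, -0.016, -0.001], [-0.016, -1.0, -0.001], [-0.001, 0.001, -1.0]] [ 0.22  0.03  2.   -0.    1.12  1.81] [-0.3 -0.3  0.2]
handle wrist n 2095 c [507.  137.4] size [16.  84.1] ang 89.2 zmed 73.7
475 [482.8 137.6  59.8] [129.9 145.2]
490 [497.8 137.7  66.9] [130.  145.4]
505 [512.8 137.5  73.7] [129.6 144.8]
520 [527.6 137.2  80.6] [129.5 144.9]
[927. 267.  65.]
comp n 328 c [934.8 270.4] size [59.4 58.7] ang 0.3 zmed 65.7
[928. 170.  65.]
comp n 326 c [934.9 170. ] size [60.1 58.3] ang 89.0 zmed 65.6
[879. 219.  66.]
comp n 183 c [882.4 219.9] size [46.3 59.9] ang 3.3 zmed 65.7
[883. 122.  66.]
comp n 151 c [884.5 121.4] size [41.3 59.8] ang 5.5 zmed 65.7
[666.  15.  65.]
comp n 789 c [665.9  15.6] size [110.5 130.6] ang 11.4 zmed 65.0
[643. 216.  65.]
comp n 781 c [642.9 215.7] size [110.6 130. ] ang 14.2 zmed 64.8
[ 630. -227.   65.]
comp n 897 c [ 630.6 -226.9] size [131.7 112.1] ang 79.1 zmed 64.9
```

Request:
jog_arm(
  targets="0 0.002 0.1 0 0 0 1;0 0 0.12 0 0 0 1;0 0 0.1 0 0 0 1;0 0 0.08 0 0 0 1;0 0 0.033 0 0 0 1;0 0 0 0 0 0 1;0 0 0 0 0 0 0.5;0 0 0 0 0 0 0.3;0 0 0 0 0 0 0.2;0 0 0 0 0 0 0;0 0 0 0 0 0 0;0 0 0 0 0 0 0;0 0 0 0 0 0 0;0 0 0 0 0 0 0",
  grip_force=100,
)

```text
t: 4.4
eef_pos: [503.6, 137.7, 38.0]
eef_rot: [1.0, -0.009, 0.001, -0.0]
contact_force: [0.1, -0.7, 4.4]
width: 0.152
grasp_force: 98.0
```

Request:
jog_arm(
  targets="0 0 -0.01 0 0 0 0;0 0 -0.02 0 0 0 0;0 0 -0.04 0 0 0 0;0 0 -0.06 0 0 0 0;0 0 -0.07 0 0 0 0;0 0 -0.08 0 0 0 0;0 0 -0.08 0 0 0 0;0 0 -0.07 0 0 0 0;0 0 -0.05 0 0 0 0;0 0 -0.03 0 0 0 0;0 0 -0.01 0 0 0 0;0 0 0 0 -0.03 0 0;0 0 0 0 -0.05 0 0;0 0 0 0 -0.06 0 0;0 0 0 0 -0.06 0 0;0 0 0 0 -0.04 0 0;0 0 0 0 -0.02 0 0;0 0 0 0 0 0 0;0 0 0 0 0 0 0",
)

```text
t: 6.78
eef_pos: [502.9, 137.6, 167.7]
eef_rot: [0.998, -0.009, -0.068, -0.001]
contact_force: [-0.0, -0.4, -1.7]
width: 0.151
grasp_force: 98.0
```

```bash
python3 - <<'E'
from fit import *
s=bot.observe(); print(s['t'],s['eef_pos'].round(1),R.from_quat(s['eef_rot']).as_matrix().round(3).tolist(),s['joints'].round(2),s['contact_force'].round(1),s['wrist_torque'].round(2),s['width'])
p,d,c=grab('top'); P=cloud(d,c); p2,d2,c2=grab('scene')
im=np.hstack([cv2.resize(p[150:420,230:450],(390,480)),cv2.resize(p2[120:340,200:440],(400,480))])
cv2.imwrite('pics/lift.png',im[:,:,::-1])
Q=P.reshape(-1,3); C=p.reshape(-1,3).astype(int)
red=(C[:,0]>110)&(C[:,1]<60)&(C[:,2]<60)&(Q[:,0]<520)&(Q[:,1]<300); print(red.sum(),Q[red].mean(0).round(),Q[red].min(0).round(),Q[red].max(0).round())
f=sel(P,330,470,95,185,90,260)
w=f[(abs(f[:,1]-139)>36)]; A=np.c_[w[:,0],np.ones(len(w))]; print('wall z vs x',np.linalg.lstsq(A,w[:,2],rcond=None)[0].round(3), w.min(0).round(),w.max(0).round())
E
```

```text
6.775 [502.9 137.6 167.7] [[0.991, -0.017, -0.136], [-0.017, -1.0, 0.002], [-0.136, -0.0, -0.991]] [0.2  0.1  1.88 0.03 1.29 1.78] [-0.  -0.4 -1.7] [ 0.   -0.28  0.  ] 0.15095160124455903
666 [419. 142. 174.] [386. 111. 140.] [ 458.  171. 1005.]
wall z vs x [-4.90000e-02  1.80997e+02] [357.  96. 137.] [451. 183. 186.]
```

View pics/lift.png

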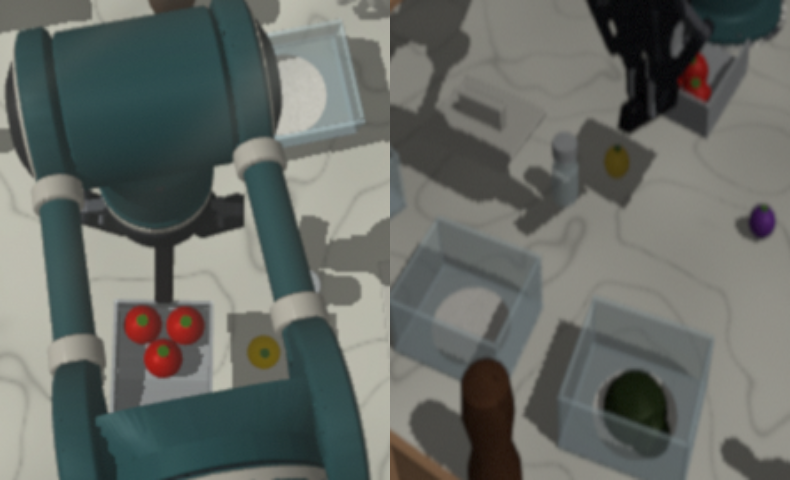

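The scoop is held and all three tomatoes are in the pan at crop (143,324), (186,325), (163,357). Nothing else has moved. Before carrying, I check the heights behind the box.

```bash
python3 - <<'E'
from fit import *
P=np.load('Ptop.npy')
for r in((730,1000,-60,330,75,300),(730,840,80,170,130,160),(730,960,-60,95,30,300),(730,900,-160,-30,60,120)):
    Q=sel(P,*r); print(r,len(Q),np.percentile(Q,1,axis=0).round() if len(Q) else '',np.percentile(Q,99,axis=0).round() if len(Q) else '')
E
```

```text
(730, 1000, -60, 330, 75, 300) 6447 [754.  68.  75.] [984. 328. 140.]
(730, 840, 80, 170, 130, 160) 428 [756. 118. 130.] [793. 157. 145.]
(730, 960, -60, 95, 30, 300) 947 [755. -58.  32.] [957.  94. 114.]
(730, 900, -160, -30, 60, 120) 920 [ 756. -138.   60.] [833. -39.  94.]
```

Request:
jog_arm(
  targets="0 0.03 0 0 0 0 0;0 0.06 0 0 0 0 0;0 0.09 0 0 0 0 0;0 0.1 0 0 0 0 0;0 0.09 0 0 0 0 0;0 0.06 0 0 0 0 0;0 0.04 0 0 0 0 0;0 0.016 0 0 0 0 0;0 0 0 0 0 0 0",
)

```text
t: 8.0
eef_pos: [501.0, 16.2, 167.6]
eef_rot: [0.998, -0.009, -0.068, -0.001]
contact_force: [0.3, -0.3, -2.3]
width: 0.153
grasp_force: 98.1
```

Request:
jog_arm(
  targets="0.03 0 -0.004 0 0 0 0;0.06 -0.001 -0.008 0 0 0 0;0.09 -0.001 -0.012 0 0 0 0;0.12 -0.002 -0.016 0 0 0 0;0.14 -0.002 -0.019 0 0 0 0;0.14 -0.002 -0.019 0 0 0 0;0.14 -0.002 -0.019 0 0 0 0;0.14 -0.002 -0.019 0 0 0 0;0.14 -0.002 -0.019 0 0 0 0;0.12 -0.002 -0.016 0 0 0 0;0.09 -0.001 -0.012 0 0 0 0;0.06 -0.001 -0.008 0 0 0 0;0.03 0 -0.004 0 0 0 0;0 0 0 0 0 0 0",
)

```text
t: 9.75
eef_pos: [829.3, 15.2, 165.8]
eef_rot: [0.998, -0.008, -0.068, -0.001]
contact_force: [-0.7, 0.5, -1.7]
width: 0.159
grasp_force: 98.1
```

```bash
python3 - <<'E'
from fit import *
s=bot.observe(); print(s['t'],s['eef_pos'].round(1),R.from_quat(s['eef_rot']).as_matrix().round(3).tolist(),s['joints'].round(2))
p,d,c=grab('top'); p2,d2,c2=grab('scene'); P=cloud(d,c)
im=np.hstack([cv2.resize(p[110:270,300:480],(400,356)),cv2.resize(p2[130:330,170:395],(400,356))])
cv2.imwrite('pics/pre.png',im[:,:,::-1])
f=sel(P,640,760,-45,75,110,230); w=f[(f[:,2]>90)]
for a in range(660,760,10):
    q=w[(w[:,0]>a)&(w[:,0]<a+10)]
    if len(q): print(a,len(q),np.percentile(q[:,1],[2,98]).round(),np.percentile(q[:,2],[2,50,98]).round())
E
```

```text
9.75 [829.3  15.2 165.8] [[0.99, -0.017, -0.136], [-0.017, -1.0, 0.002], [-0.137, -0.0, -0.991]] [-0.01  0.69  1.09  0.    1.5   1.58]
670 91 [28. 60.] [154. 159. 183.]
680 112 [27. 61.] [152. 157. 184.]
690 116 [27. 61.] [149. 152. 183.]
700 109 [26. 60.] [145. 148. 181.]
710 134 [26. 60.] [143. 146. 181.]
720 126 [28. 60.] [142. 146. 178.]
730 111 [28. 60.] [140. 144. 177.]
740 189 [28. 60.] [140. 165. 176.]
750 134 [28. 60.] [140. 172. 176.]
```

View pics/pre.png

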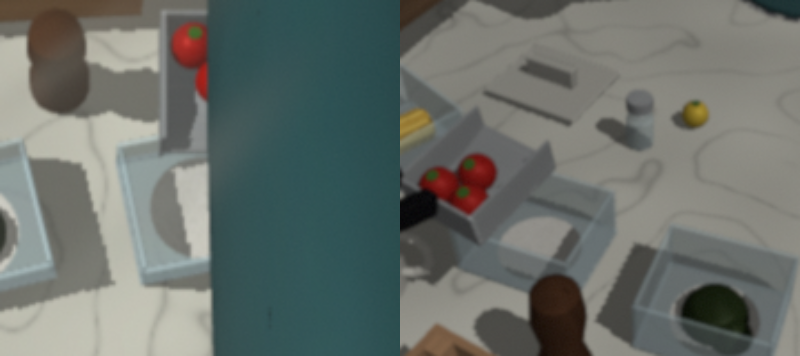

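```bash
python3 - <<'E'
import numpy as np
def tcp(t,lipx,lipz):
    c,s=np.cos(np.radians(t)),np.sin(np.radians(t)); return np.array([lipx+151*c-26*s, lipz+151*s+26*c])
def plan(ths,pts):
    for i in range(len(ths)-1):
        w=pts[i+1]-pts[i]; t=np.radians(ths[i]); 
        tx=np.array([np.cos(t),np.sin(t)]); tz=np.array([np.sin(t),-np.cos(t)])  # world (x,z)
        print(f"{w@tx/250:.3f} 0 {w@tz/250:.3f} 0 {(ths[i+1]-ths[i])/30:.3f} 0 0;",end='')
    print()
a=np.linspace(-8,12,9); p0=np.array([829.3,165.8]); p1=tcp(12,687,84)
plan(a,[p0+(p1-p0)*k/8 for k in range(9)])
b=np.linspace(12,44,20); plan(b,[tcp(t,687,84-6*(t-12)/32) for t in b]); print(p1,tcp(44,687,78))
E
```

```text
0.002 0 0.012 0 0.083 0 0;0.001 0 0.012 0 0.083 0 0;0.001 0 0.012 0 0.083 0 0;0.000 0 0.012 0 0.083 0 0;-0.000 0 0.012 0 0.083 0 0;-0.001 0 0.012 0 0.083 0 0;-0.002 0 0.012 0 0.083 0 0;-0.002 0 0.012 0 0.083 0 0;
-0.004 0 -0.016 0 0.056 0 0;-0.004 0 -0.016 0 0.056 0 0;-0.004 0 -0.016 0 0.056 0 0;-0.004 0 -0.016 0 0.056 0 0;-0.004 0 -0.017 0 0.056 0 0;-0.004 0 -0.017 0 0.056 0 0;-0.004 0 -0.017 0 0.056 0 0;-0.004 0 -0.017 0 0.056 0 0;-0.004 0 -0.017 0 0.056 0 0;-0.004 0 -0.017 0 0.056 0 0;-0.004 0 -0.017 0 0.056 0 0;-0.004 0 -0.017 0 0.056 0 0;-0.004 0 -0.017 0 0.056 0 0;-0.004 0 -0.017 0 0.056 0 0;-0.004 0 -0.017 0 0.056 0 0;-0.004 0 -0.017 0 0.056 0 0;-0.004 0 -0.017 0 0.056 0 0;-0.004 0 -0.017 0 0.056 0 0;-0.004 0 -0.017 0 0.056 0 0;
[829.29458375 140.82650293] [777.55919222 201.59624875]
```

Request:
jog_arm(
  targets="0 0 0.012 0 0.083 0 0;0 0 0.012 0 0.083 0 0;0 0 0.012 0 0.083 0 0;0 0 0.012 0 0.083 0 0;0 0 0.012 0 0.083 0 0;0 0 0.012 0 0.083 0 0;0 0 0.012 0 0.083 0 0;0 0 0.012 0 0.083 0 0;0 0 0 0 0 0 0",
)

```text
t: 10.98
eef_pos: [827.3, 15.1, 142.7]
eef_rot: [0.994, -0.009, 0.104, 0.001]
contact_force: [-0.2, -0.3, -2.3]
width: 0.155
grasp_force: 98.1
```

Request:
jog_arm(
  targets="-0.004 0 -0.016 0 0.056 0 0;-0.004 0 -0.016 0 0.056 0 0;-0.004 0 -0.016 0 0.056 0 0;-0.004 0 -0.017 0 0.056 0 0;-0.004 0 -0.017 0 0.056 0 0;-0.004 0 -0.017 0 0.056 0 0;-0.004 0 -0.017 0 0.056 0 0;-0.004 0 -0.017 0 0.056 0 0;-0.004 0 -0.017 0 0.056 0 0;-0.004 0 -0.017 0 0.056 0 0;-0.004 0 -0.017 0 0.056 0 0;-0.004 0 -0.017 0 0.056 0 0;-0.004 0 -0.017 0 0.056 0 0;-0.004 0 -0.017 0 0.056 0 0;-0.004 0 -0.017 0 0.056 0 0;-0.004 0 -0.017 0 0.056 0 0;-0.004 0 -0.017 0 0.056 0 0;-0.004 0 -0.017 0 0.056 0 0;-0.004 0 -0.017 0 0.056 0 0;0 0 0 0 0 0 0",
)

```text
t: 13.48
eef_pos: [775.1, 15.9, 203.9]
eef_rot: [0.927, -0.008, 0.374, 0.003]
contact_force: [-0.8, 0.3, -1.5]
width: 0.154
grasp_force: 98.2
```

Request:
jog_arm(
  targets="0 0 0 0 0 0 0;0 0 0 0 0 0 0;0 0 0 0 0 0 0;0 0 0 0 0 0 0",
)

```text
t: 13.98
eef_pos: [776.5, 15.8, 204.6]
eef_rot: [0.927, -0.008, 0.375, 0.003]
contact_force: [0.7, -0.2, -1.4]
width: 0.156
grasp_force: 98.2
```

```bash
python3 - <<'E'
from fit import *
s=bot.observe(); print(s['t'],s['eef_pos'].round(1),R.from_quat(s['eef_rot']).as_matrix().round(3).tolist(),s['joints'].round(2))
p,d,c=grab('top'); p2,d2,c2=grab('scene'); P2=cloud(d2,c2)
im=np.hstack([cv2.resize(p[110:270,300:480],(400,356)),cv2.resize(p2[130:330,170:395],(400,356))])
cv2.imwrite('pics/tip.png',im[:,:,::-1])
C=p2.astype(int); m=((C[:,:,0]>90)&(C[:,:,1]<60)&(C[:,:,2]<60)).astype(np.uint8); n,l,st,ce=cv2.connectedComponentsWithStats(m)
for i in range(1,n):
    if st[i,4]>25: print(ce[i].round(),st[i,4],np.median(P2[l==i],0).round())
E
```

```text
13.975 [776.5  15.8 204.6] [[0.719, -0.017, 0.695], [-0.012, -1.0, -0.012], [0.695, 0.0, -0.719]] [-0.01  0.07  2.04 -0.02  0.26  1.6 ]
[264. 253.] 107 [635.  33.  31.]
```

View pics/tip.png

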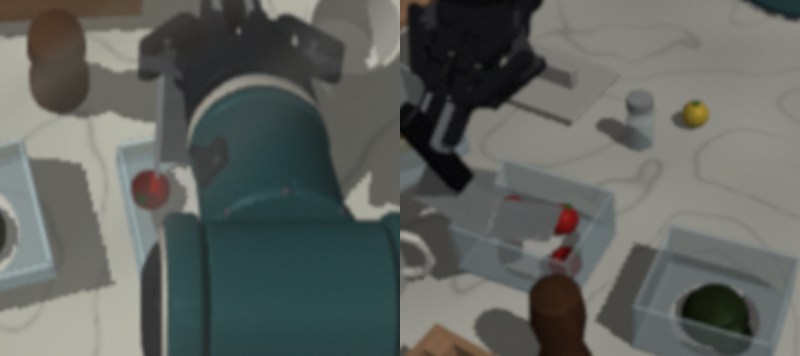

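All three tomatoes are in the middle container, seen at crop (567,220), (565,262) and (513,200), and the wrist load has dropped to the empty scoop's weight. I raise, level, and look again.

Request:
jog_arm(
  targets="0.03 0 -0.03 0 0 0 0;0.05 0 -0.05 0 0 0 0;0.06 0 -0.06 0 0 0 0;0.05 0 -0.05 0 0 0 0;0.03 0 -0.03 0 0 0 0;0 0 0 0 -0.1 0 0;0 0 0 0 -0.2 0 0;0 0 0 0 -0.2 0 0;0 0 0 0 -0.2 0 0;0 0 0 0 -0.2 0 0;0 0 0 0 -0.2 0 0;0 0 0 0 -0.2 0 0;0 0 0 0 -0.1 0 0;0 0 0 0 -0.067 0 0;0 0 0 0 0 0 0",
)

```text
t: 15.95
eef_pos: [778.4, 15.7, 281.6]
eef_rot: [1.0, -0.009, 0.0, 0.0]
contact_force: [0.7, -0.1, -1.4]
width: 0.154
grasp_force: 98.3
```

```bash
cat > st.py <<'E'
from fit import *
def state():
    s=bot.observe(); print(s['t'],s['eef_pos'].round(1),R.from_quat(s['eef_rot']).as_matrix().round(3).tolist(),s['joints'].round(2),s['contact_force'].round(1),round(float(s['width']),3))
def reds(n='scene'):
    p2,d2,c2=grab(n); P2=cloud(d2,c2)
    C=p2.astype(int); m=((C[:,:,0]>70)&(C[:,:,0]>1.8*C[:,:,1])&(C[:,:,0]>1.8*C[:,:,2])).astype(np.uint8); k,l,st,ce=cv2.connectedComponentsWithStats(m)
    for i in range(1,k):
        if st[i,4]>25: print(n,ce[i].round(),st[i,4],np.median(P2[l==i],0).round())
    return p2,P2
E
python3 - <<'E'
from st import *
state(); reds(); reds('top')
E
```

```text
15.95 [778.4  15.7 281.6] [[1.0, -0.017, 0.001], [-0.017, -1.0, -0.0], [0.001, 0.0, -1.0]] [-0.01  0.43  1.25 -0.    1.45  1.58] [ 0.7 -0.1 -1.4] 0.154
scene [232. 248.] 208 [658. -22.  32.]
scene [261. 253.] 197 [637.  30.  32.]
scene [259. 272.] 32 [680.  59.  37.]
top [369. 191.] 30 [681.  58.  38.]
top [388. 218.] 172 [632.  24.  35.]
```

Request:
jog_arm(
  targets="-0.05 -0.02 0 0 0 0 0;-0.1 -0.042 0 0 0 0 0;-0.15 -0.063 0 0 0 0 0;-0.16 -0.069 0 0 0 0 0;-0.16 -0.069 0 0 0 0 0;-0.16 -0.069 0 0 0 0 0;-0.14 -0.06 0 0 0 0 0;-0.1 -0.042 0 0 0 0 0;-0.06 -0.025 0 0 0 0 0;-0.028 -0.01 0 0 0 0 0;0 0 0.08 0 0 0 0;0 0 0.15 0 0 0 0;0 0 0.16 0 0 0 0;0 0 0.16 0 0 0 0;0 0 0.15 0 0 0 0;0 0 0.1 0 0 0 0;0 0 0.06 0 0 0 0;0 0 0.02 0 0 0 0;0 0 0 0 0 0 0",
)

```text
t: 18.42
eef_pos: [503.3, 137.8, 62.3]
eef_rot: [1.0, -0.009, 0.0, -0.0]
contact_force: [-0.0, 0.4, -1.6]
width: 0.15
grasp_force: 98.1
```

```bash
python3 - <<'E'
from st import *
state()
p,P=reds('top')
w=sel(P,340,480,85,190,12,75); w=w[abs(w[:,1]-140)>38]
for a in range(340,470,15):
    q=w[(w[:,0]>a)&(w[:,0]<a+15)]
    if len(q): print(a,len(q),np.percentile(q[:,1],[2,98]).round(),np.percentile(q[:,2],[2,50,90]).round(1))
f=sel(P,355,440,105,175,5,45)
for a in range(340,450,15):
    q=f[(f[:,0]>a)&(f[:,0]<a+15)]
    if len(q)>5: print('floor',a,len(q),np.median(q[:,2]).round(1))
E
```

```text
18.425 [503.3 137.8  62.3] [[1.0, -0.018, 0.001], [-0.018, -1.0, 0.0], [0.001, -0.0, -1.0]] [ 0.22  0.12  2.07 -0.    0.95  1.81] [-0.   0.4 -1.6] 0.15
top [416. 207.] 211 [651. -28.  36.]
top [388. 218.] 172 [632.  24.  35.]
340 15 [ 98. 183.] [32.2 57.3 59.7]
355 66 [ 97. 183.] [29.  55.7 59.9]
370 60 [ 97. 182.] [27.2 55.3 59.4]
385 61 [ 97. 182.] [23.4 57.  60.6]
400 61 [ 97. 182.] [23.9 56.1 60.7]
415 61 [ 97. 182.] [24.4 57.7 60.6]
430 52 [ 97. 181.] [24.4 56.7 61. ]
445 21 [ 97. 181.] [32.1 59.3 61.1]
floor 355 359 32.2
floor 370 352 28.3
floor 385 312 26.2
floor 400 349 26.2
floor 415 311 26.3
floor 430 232 26.6
```

Request:
jog_arm(
  targets="0 0 0.03 0 0 0 0;0 0 0.03 0 0 0 0;0 0 0.02 0 0 0 0;0 0 0.006 0 0 0 0;0 0 0.004 0 0 0 0;0 0 0 0 0 0 0;0 0 0 0 0 0 0",
)

```text
t: 19.35
eef_pos: [503.0, 137.9, 39.9]
eef_rot: [1.0, -0.009, 0.0, -0.0]
contact_force: [-0.2, -0.6, -1.5]
width: 0.149
grasp_force: 98.2
```

Request:
jog_arm(
  targets="0 0 0.003 0 0 0 0;0 0 0.003 0 0 0 0;0 0 0 0 0 0 0;0 0 0 0 0 0 0",
)

```text
t: 19.85
eef_pos: [503.3, 137.9, 38.5]
eef_rot: [1.0, -0.009, 0.001, -0.0]
contact_force: [0.6, -0.2, -1.1]
width: 0.155
grasp_force: 98.4
```

Request:
jog_arm(
  targets="0 0 0.003 0 0 0 0;0 0 0 0 0 0 0;0 0 0 0 0 0 0",
)

```text
t: 20.23
eef_pos: [503.6, 137.9, 38.1]
eef_rot: [1.0, -0.009, 0.001, -0.0]
contact_force: [1.6, -1.0, 5.2]
width: 0.154
grasp_force: 98.7
```

Touching down (+5 N). Release slowly, then rise.

Request:
jog_arm(
  targets="0 0 0 0 0 0 0.2;0 0 0 0 0 0 0.25;0 0 0 0 0 0 0.35;0 0 0 0 0 0 0.6;0 0 0 0 0 0 0.9;0 0 0 0 0 0 1;0 0 0 0 0 0 1;0 0 0 0 0 0 1;0 0 -0.05 0 0 0 1;0 0 -0.15 0 0 0 1;0 0 -0.2 0 0 0 1;0 0 -0.2 0 0 0 1;0 0 -0.1 0 0 0 1;0 0 0 0 0 0 1",
  grip_force=80,
)

```text
t: 21.98
eef_pos: [504.9, 138.4, 216.3]
eef_rot: [1.0, -0.009, 0.004, -0.001]
contact_force: [-0.7, -0.1, 0.1]
width: 0.999
grasp_force: 0.0
```

```bash
python3 - <<'E'
from st import *
state()
p,P=reds('scene')
f=sel(P,345,480,85,190,24,42); rect(f,'scoop walls');
for a in range(360,460,15):
    q=sel(P,a,a+15,100,175,-8,25)
    if len(q)>5: print('floor',a,len(q),np.median(q[:,2]).round(1))
rect(sel(P,380,500,-230,-60,38,48),'lid bar'); rect(sel(P,445,480,-15,30,62,75),'salt')
h=sel(P,465,570,110,170,40,110); rect(h,'handle')
E
```

```text
21.975 [504.9 138.4 216.3] [[1.0, -0.017, 0.007], [-0.017, -1.0, 0.002], [0.007, -0.002, -1.0]] [ 0.22 -0.03  1.92 -0.    1.24  1.81] [-0.7 -0.1  0.1] 0.999
scene [233. 248.] 202 [658. -22.  32.]
scene [262. 253.] 192 [636.  30.  32.]
scene [259. 272.] 32 [680.  59.  37.]
scoop walls n 430 c [414.1 140.1] size [ 88.4 129.8] ang 88.3 zmed 33.1
floor 360 197 7.2
floor 375 179 3.8
floor 390 151 3.0
floor 405 65 3.4
floor 435 139 10.4
floor 450 155 0.4
lid bar n 135 c [ 436.2 -149.7] size [18.  70.1] ang 6.8 zmed 41.2
salt n 154 c [463.2   6.9] size [32.4 29.7] ang 19.2 zmed 69.1
handle n 351 c [507.6 139.1] size [16.7 84.6] ang 89.6 zmed 69.7
```

Request:
jog_arm(
  targets="0 0 0 0 0 -0.32 1;0 0 0 0 0 -0.32 1;0 0 0 0 0 -0.32 1;0 0 0 0 0 -0.32 1;0 0 0 0 0 -0.32 1;0 0 0 0 0 -0.32 1;0 0 0 0 0 -0.32 1;0 0 0 0 0 -0.32 1;0 0 0 0 0 -0.32 1;0 0 0 0 0 -0.32 1;-0.1 -0.033 0 0 0 0 1;-0.2 -0.066 0 0 0 0 1;-0.2 -0.066 0 0 0 0 1;-0.2 -0.066 0 0 0 0 1;-0.2 -0.066 0 0 0 0 1;-0.15 -0.05 0.1 0 0 0 1;-0.074 -0.024 0.2 0 0 0 1;0 0 0.1 0 0 0 1;0 0 0 0 0 0 1",
)

```text
t: 24.4
eef_pos: [431.0, -149.0, 108.2]
eef_rot: [0.676, 0.737, -0.001, -0.004]
contact_force: [0.5, -0.3, 0.7]
width: 1.003
grasp_force: 0.0
```

```bash
python3 - <<'E'
from st import *
state()
p,d,c=grab('wrist'); P=cloud(d,c)
rect(sel(P,380,500,-230,-60,38,48),'bar wrist'); rect(sel(P,350,520,-260,-40,10,18),'plate wrist')
E
```

```text
24.4 [ 431.  -149.   108.2] [[-0.086, 0.996, -0.008], [0.996, 0.086, 0.004], [0.004, -0.008, -1.0]] [-0.39 -0.06  2.16  0.    1.05 -0.47] [ 0.5 -0.3  0.7] 1.003
bar wrist n 1722 c [ 435.4 -149.9] size [13.7 69.6] ang 5.5 zmed 41.2
plate wrist n 21160 c [ 435.4 -149.7] size [116.4 134.9] ang 5.0 zmed 13.4
```

Request:
jog_arm(
  targets="-0.004 0.021 0.05 0 0 0 1;0 0 0.1 0 0 0 1;0 0 0.1 0 0 0 1;0 0 0.07 0 0 0 1;0 0 0.03 0 0 0 1;0 0 0.01 0 0 0 1;0 0 0 0 0 0 0.6;0 0 0 0 0 0 0.4;0 0 0 0 0 0 0.25;0 0 0 0 0 0 0.1;0 0 0 0 0 0 0;0 0 0 0 0 0 0;0 0 0 0 0 0 0;0 0 0 0 0 0 0",
  grip_force=80,
)

```text
t: 26.2
eef_pos: [440.2, -150.7, 22.4]
eef_rot: [0.676, 0.737, 0.0, 0.0]
contact_force: [-0.0, -0.3, 0.5]
width: -0.001
grasp_force: 0.0
```

The gripper shut fully without gripping anything, so I look before doing more.

```bash
python3 - <<'E'
from st import *
state()
p,d,c=grab('wrist'); P=cloud(d,c); p2,d2,c2=grab('scene'); P2=cloud(d2,c2)
im=np.hstack([cv2.resize(p,(480,360)),cv2.resize(p2[130:270,150:310],(320,360))[:,:320]])
cv2.imwrite('pics/miss.png',im[:,:,::-1])
rect(sel(P,350,520,-260,-40,10,18),'plate wrist'); rect(sel(P2,350,520,-260,-40,10,18),'plate scene');rect(sel(P2,380,500,-230,-60,38,46),'bar scene')
E
```

```text
26.2 [ 440.2 -150.7   22.4] [[-0.087, 0.996, 0.0], [0.996, 0.087, 0.0], [0.0, 0.0, -1.0]] [-0.38  0.07  2.21  0.    0.86 -0.47] [-0.  -0.3  0.5] -0.001
plate wrist n 34228 c [ 434.4 -138.4] size [116.6 112.4] ang 5.3 zmed 13.4
plate scene n 1410 c [ 436.3 -149.6] size [119.5 137.7] ang 5.7 zmed 13.7
bar scene n 94 c [ 439.2 -148.8] size [19.1 68.9] ang 9.3 zmed 41.2
```

View pics/miss.png

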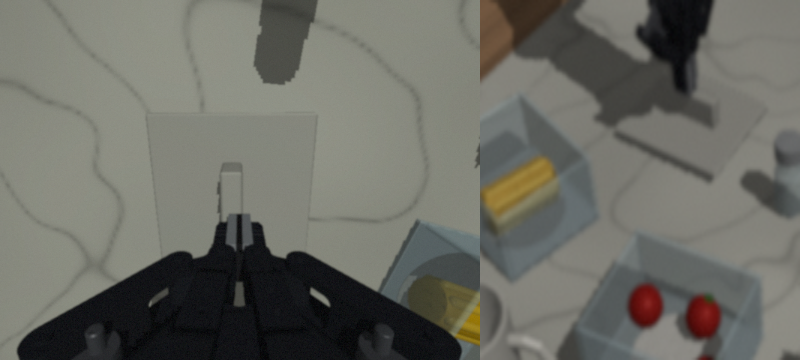

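```bash
python3 - <<'E'
from st import *
p,d,c=grab('wrist'); P=cloud(d,c)
for v in range(210,400,12): print(v,[P[v,u].round().astype(int).tolist() for u in (295,304,310,317,324,332)])
state()
E
```

```text
210 [[425, -114, 13], [430, -113, 12], [433, -113, 12], [436, -113, 13], [440, -112, 13], [444, -112, 14]]
222 [[426, -117, 26], [430, -116, 28], [433, -115, 30], [437, -115, 29], [441, -119, 13], [445, -118, 13]]
234 [[427, -118, 42], [431, -118, 41], [434, -118, 41], [437, -117, 42], [441, -125, 13], [446, -125, 13]]
246 [[427, -124, 41], [431, -124, 42], [434, -123, 42], [437, -123, 41], [442, -133, 12], [446, -132, 14]]
258 [[428, -130, 41], [432, -129, 42], [435, -129, 41], [438, -129, 42], [443, -140, 12], [447, -139, 14]]
270 [[428, -136, 41], [432, -135, 42], [435, -135, 42], [438, -135, 41], [443, -146, 14], [448, -146, 13]]
282 [[429, -142, 40], [433, -142, 40], [436, -142, 41], [439, -141, 41], [444, -154, 13], [448, -153, 13]]
294 [[429, -148, 41], [433, -141, 55], [436, -140, 56], [439, -140, 56], [442, -140, 56], [445, -140, 55]]
306 [[430, -145, 59], [434, -140, 67], [436, -140, 66], [439, -139, 67], [442, -140, 66], [445, -140, 65]]
318 [[431, -144, 69], [434, -140, 76], [436, -140, 76], [439, -140, 75], [442, -140, 75], [444, -139, 76]]
330 [[431, -138, 87], [434, -140, 84], [437, -139, 85], [439, -143, 79], [442, -142, 80], [444, -139, 85]]
342 [[432, -140, 91], [435, -139, 92], [437, -140, 91], [440, -148, 79], [442, -144, 84], [444, -138, 92]]
354 [[432, -140, 98], [435, -140, 98], [437, -141, 96], [440, -152, 80], [442, -145, 89], [444, -138, 98]]
366 [[433, -135, 110], [435, -135, 110], [437, -150, 90], [441, -158, 79], [442, -150, 89], [443, -136, 107]]
378 [[433, -134, 115], [435, -139, 109], [438, -155, 90], [446, -230, 0], [443, -155, 89], [443, -140, 107]]
390 [[433, -134, 119], [436, -143, 109], [438, -159, 91], [447, -240, 0], [443, -161, 88], [444, -144, 107]]
26.35 [ 440.3 -150.7   22.4] [[-0.087, 0.996, 0.0], [0.996, 0.087, 0.0], [-0.0, 0.0, -1.0]] [-0.38  0.07  2.21  0.    0.86 -0.47] [ 0.2 -0.5 -0.6] 0.0
```

```bash
python3 - <<'E'
from st import *
p,d,c=grab('wrist'); P=cloud(d,c)
for v in range(282,297): print(v,[P[v,u].round(1).tolist() for u in (312,317,324,332)])
print(bot.tcp_to_grasp)
E
```

```text
282 [[436.6, -141.3, 41.1], [438.9, -141.1, 41.1], [443.8, -153.5, 13.3], [448.3, -153.2, 13.3]]
283 [[436.6, -141.7, 41.3], [438.9, -141.3, 41.8], [443.9, -154.4, 12.7], [448.4, -153.7, 13.5]]
284 [[436.6, -141.9, 41.9], [433.9, -74.9, 184.9], [443.9, -154.7, 13.4], [448.3, -153.8, 14.6]]
285 [[436.6, -140.5, 46.1], [438.9, -140.2, 46.2], [442.1, -140.4, 45.2], [445.6, -139.1, 47.3]]
286 [[436.6, -140.3, 47.5], [438.9, -140.3, 47.1], [442.0, -139.6, 48.1], [445.7, -139.9, 46.7]]
287 [[436.6, -140.5, 48.1], [438.9, -140.0, 48.8], [442.0, -139.9, 48.3], [445.6, -139.6, 48.4]]
288 [[436.6, -140.2, 49.8], [438.9, -140.2, 49.3], [442.0, -139.7, 49.8], [445.5, -139.3, 50.1]]
289 [[436.7, -140.4, 50.3], [438.9, -139.8, 51.3], [441.9, -139.2, 51.9], [445.5, -139.5, 50.6]]
290 [[436.7, -140.8, 50.6], [438.9, -140.4, 51.0], [441.9, -139.6, 52.1], [445.4, -139.4, 51.9]]
291 [[436.7, -140.0, 53.2], [438.8, -139.6, 53.6], [441.9, -139.4, 53.5], [445.4, -139.3, 53.0]]
292 [[436.7, -139.9, 54.4], [438.9, -139.9, 54.0], [441.9, -140.0, 53.2], [445.3, -139.1, 54.4]]
293 [[436.7, -140.1, 54.8], [438.9, -140.0, 54.7], [441.9, -139.4, 55.4], [445.3, -139.3, 55.0]]
294 [[436.8, -140.2, 55.5], [438.9, -139.7, 56.2], [441.9, -139.6, 55.9], [445.3, -139.6, 55.3]]
295 [[436.8, -139.9, 57.0], [438.9, -139.8, 56.9], [441.9, -139.9, 56.3], [445.3, -139.6, 56.2]]
296 [[436.8, -140.7, 56.5], [438.9, -139.7, 58.0], [441.8, -139.6, 57.8], [445.2, -139.5, 57.5]]
18.700000000000003
```

The wrist depth shows the real fingertips, shut, at z≈45. That is about 22 mm short of the reported TCP, so they closed just above the bar (top at 42). The lid has not moved. I'll reopen, shift 5 mm in x, go about 26 mm lower and grip again.

Request:
jog_arm(
  targets="0 0 0 0 0 0 0.5;0 0 0 0 0 0 1;0 0 0 0 0 0 1;0 0 0 0 0 0 1;0 0 0 0 0 0 1;0 -0.02 0.03 0 0 0 1;0 0 0.04 0 0 0 1;0 0 0.024 0 0 0 1;0 0 0.01 0 0 0 1;0 0 0 0 0 0 1",
)

```text
t: 27.65
eef_pos: [435.2, -151.1, -3.9]
eef_rot: [0.675, 0.737, 0.0, -0.0]
contact_force: [-0.5, -0.4, -0.2]
width: 1.001
grasp_force: 0.0
```

Request:
jog_arm(
  targets="0 0 0 0 0 0 0.6;0 0 0 0 0 0 0.4;0 0 0 0 0 0 0.3;0 0 0 0 0 0 0.2;0 0 0 0 0 0 0.1;0 0 0 0 0 0 0;0 0 0 0 0 0 0;0 0 0 0 0 0 0",
  grip_force=80,
)

```text
t: 28.65
eef_pos: [435.6, -151.3, -3.3]
eef_rot: [0.676, 0.737, 0.0, 0.0]
contact_force: [-0.7, 0.3, 5.6]
width: 0.142
grasp_force: 79.1
```

Request:
jog_arm(
  targets="0 0 -0.02 0 0 0 0;0 0 -0.05 0 0 0 0;0 0 -0.1 0 0 0 0;0 0 -0.13 0 0 0 0;0 0 -0.12 0 0 0 0;0 0 -0.07 0 0 0 0;0 0 -0.03 0 0 -0.1 0;0 0 0 0 0 -0.11 0;0.02 0.05 0 0 0 0 0;0.05 0.1 0 0 0 0 0;0.07 0.15 0 0 0 0 0;0.07 0.16 0 0 0 0 0;0.07 0.16 0 0 0 0 0;0.07 0.16 0 0 0 0 0;0.06 0.12 0 0 0 0 0;0.04 0.08 0 0 0 0 0;0.018 0.048 0 0 0 0 0;0 0 0 0 0 0 0;0 0 0 0 0 0 0",
)

```text
t: 31.02
eef_pos: [663.5, 13.6, 126.1]
eef_rot: [0.634, 0.773, -0.0, -0.0]
contact_force: [-0.6, -0.6, -0.9]
width: 0.147
grasp_force: 78.4
```

```bash
python3 - <<'E'
from st import *
state()
for n in('top','scene','wrist'):
    p,d,c=grab(n); P=cloud(d,c)
    print(n)
    for nm,a in (('plate',(560,770,-100,130,138,152)),('bar',(560,770,-100,130,166,178)),('rim',(585,748,-75,105,60,70))):
        Q=sel(P,*a)
        if len(Q)>30: rect(Q,nm)
    if n=='top': cv2.imwrite('pics/lidtop.png',p[110:290,270:500,::-1])
    Q=sel(P,560,770,-100,130,138,152)
    if len(Q)>100: A=np.c_[Q[:,:2]-Q[:,:2].mean(0),np.ones(len(Q))]; print('plane',np.linalg.lstsq(A,Q[:,2],rcond=None)[0].round(3))
E
```

```text
31.025 [663.5  13.6 126.1] [[-0.196, 0.981, -0.001], [0.981, 0.196, -0.0], [-0.0, -0.001, -1.0]] [-0.02  0.3   1.71 -0.    1.12 -0.21] [-0.6 -0.6 -0.9] 0.147
top
plate n 2384 c [697.3  28.9] size [200.7 142.3] ang 18.7 zmed 143.9
rim n 188 c [631.2  35.9] size [164.2  84.8] ang 62.5 zmed 65.2
plane [-1.00000e-03 -2.00000e-03  1.43891e+02]
scene
plate n 3088 c [664.1  15.6] size [118.2 136.6] ang 11.1 zmed 143.1
bar n 261 c [666.1  31.8] size [38.2 42.9] ang 82.6 zmed 171.3
rim n 566 c [664.5  16.4] size [111.8 132.3] ang 11.7 zmed 63.8
plane [-7.00000e-03 -4.00000e-03  1.43196e+02]
wrist
plate n 39688 c [699.4  31. ] size [198.8 142.7] ang 19.6 zmed 143.1
bar n 6087 c [661.8  14.5] size [69.5 37.8] ang 82.4 zmed 171.0
rim n 624 c [651.2  78.3] size [108.8   1.9] ang 11.3 zmed 63.9
plane [-1.0000e-03 -1.0000e-03  1.4309e+02]
```

Request:
jog_arm(
  targets="0.003 0.002 0.03 0 0 0 0;0 0 0.06 0 0 0 0;0 0 0.06 0 0 0 0;0 0 0.05 0 0 0 0;0 0 0.03 0 0 0 0;0 0 0.015 0 0 0 0;0 0 0.01 0 0 0 0;0 0 0 0 0 0 0",
)

```text
t: 32.17
eef_pos: [664.9, 14.8, 63.0]
eef_rot: [0.634, 0.773, 0.0, 0.0]
contact_force: [-0.7, -0.0, -2.1]
width: 0.144
grasp_force: 78.4
```

Request:
jog_arm(
  targets="0 0 0.008 0 0 0 0;0 0 0.008 0 0 0 0;0 0 0.008 0 0 0 0;0 0 0 0 0 0 0;0 0 0 0 0 0 0",
)

```text
t: 32.8
eef_pos: [664.7, 14.8, 56.8]
eef_rot: [0.634, 0.773, 0.0, 0.0]
contact_force: [-1.2, -1.2, -1.3]
width: 0.145
grasp_force: 78.4
```

Request:
jog_arm(
  targets="0 0 0.006 0 0 0 0;0 0 0.005 0 0 0 0;0 0 0.003 0 0 0 0;0 0 0 0 0 0 0;0 0 0 0 0 0 0",
)

```text
t: 33.42
eef_pos: [664.8, 14.8, 53.8]
eef_rot: [0.634, 0.773, 0.0, 0.0]
contact_force: [-2.7, -0.7, 4.7]
width: 0.15
grasp_force: 79.2
```

Request:
jog_arm(
  targets="0 0 0.002 0 0 0 0;0 0 0 0 0 0 0.2;0 0 0 0 0 0 0.25;0 0 0 0 0 0 0.35;0 0 0 0 0 0 0.6;0 0 0 0 0 0 0.8;0 0 0 0 0 0 0.8;0 0 0 0 0 0 0.8;0 0 -0.05 0 0 0 0.8;0 0 -0.15 0 0 0 0.8;0 0 -0.2 0 0 0 0.8;0 0 -0.2 0 0 0 0.8;0 0 -0.2 0 0 0 0.8;0 0 -0.1 0 0 0 0.8;0 0 0 0 0 0 0.8",
)

```text
t: 35.3
eef_pos: [666.4, 14.8, 282.4]
eef_rot: [0.634, 0.773, 0.002, 0.003]
contact_force: [0.5, 0.2, 0.3]
width: 0.801
grasp_force: 0.0
```

Request:
jog_arm(
  targets="-0.1 -0.1 0 0 0 0 0.8;-0.2 -0.1 0 0 0 0 0.8;-0.22 -0.1 0 0 0 0 0.8;-0.22 -0.1 0 0 0 0 0.8;-0.22 -0.1 0 0 0 0 0.8;-0.22 -0.1 0 0 0 0 0.8;-0.22 -0.1 0 0 0 0 0.8;-0.1 -0.05 0 0 0 0 0.8;0 0 0 0 0 0 0.8",
)

```text
t: 36.42
eef_pos: [552.4, -391.3, 275.1]
eef_rot: [0.635, 0.772, -0.0, -0.002]
contact_force: [0.3, 0.1, -0.2]
width: 0.799
grasp_force: 0.0
```

```bash
python3 - <<'E'
from st import *
state()
p2,P2=reds('scene'); p,P=reds('top')
for n,X in(('top',P),('scene',P2)):
    m=((X[:,:,2]>66.5)&(X[:,:,2]<76)).astype(np.uint8); k,l,st,ce=cv2.connectedComponentsWithStats(m)
    for i in range(1,k):
        if st[i,4]>600:
            Q=X[l==i]; 
            if np.hypot(*(Q[:,:2].mean(0)-[665,15]))<30:
                rect(Q,n+' lid'); A=np.c_[Q[:,:2]-Q[:,:2].mean(0),np.ones(len(Q))]; print(np.linalg.lstsq(A,Q[:,2],rcond=None)[0].round(4))
    m=((X[:,:,2]>58)&(X[:,:,2]<70)).astype(np.uint8); k,l,st,ce=cv2.connectedComponentsWithStats(m,connectivity=8)
    for i in range(1,k):
        if st[i,4]>300 and X[l==i][:,0].mean()<800: rect(X[l==i],n+' rim')
    rect(sel(X,445,480,-15,30,62,75),'salt'); rect(sel(X,465,570,110,170,40,110),'handle')
im=np.hstack([cv2.resize(p[100:400,200:600],(440,330)),cv2.resize(p2[130:350,110:450],(350,330))]); cv2.imwrite('pics/end.png',im[:,:,::-1])
E
```

```text
36.425 [ 552.4 -391.3  275.1] [[-0.193, 0.981, -0.003], [0.981, 0.193, 0.002], [0.003, -0.002, -1.0]] [-0.65  0.24  1.52  0.    1.39 -0.85] [ 0.3  0.1 -0.2] 0.799
top lid n 4473 c [666.9  15.9] size [116.5 136.6] ang 11.5 zmed 71.6
[2.30000e-03 1.00000e-04 7.15628e+01]
top rim n 829 c [643.1 215.8] size [110.9 130.1] ang 14.2 zmed 64.7
top rim n 956 c [ 630. -227.] size [131.  111.8] ang 79.1 zmed 64.8
salt n 271 c [464.8   6. ] size [30.7 30.5] ang 19.2 zmed 70.4
handle n 486 c [507.9 138.3] size [15.9 84.5] ang 89.5 zmed 70.8
scene lid n 3193 c [665.8  16.5] size [117.8 138. ] ang 11.5 zmed 70.7
[-3.20000e-03 -6.00000e-04  7.06453e+01]
scene rim n 528 c [-461.8 -621. ] size [ 32.3 608.8] ang 0.1 zmed 65.5
scene rim n 841 c [-461.4  323.5] size [511.2  32.6] ang 89.8 zmed 65.8
scene rim n 632 c [ 629.3 -226.6] size [134.9 111.3] ang 79.3 zmed 62.8
scene rim n 335 c [691.5  50.4] size [ 86.9 175.5] ang 51.8 zmed 68.3
scene rim n 1056 c [641.7 216.4] size [112.6 130.3] ang 14.1 zmed 63.7
salt n 157 c [464.2   6.3] size [32.  29.9] ang 73.3 zmed 69.2
handle n 354 c [507.5 139.3] size [16.5 84.1] ang 89.1 zmed 69.5
```

View pics/end.png

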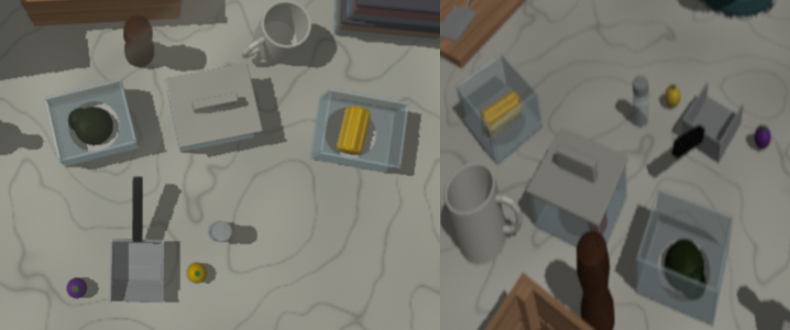

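The lid is level at z≈71 and centred on the middle container at (214,107). The scoop lies flat, upright and empty at (146,270), and everything else is where it started. Handing in.

```bash
python3 -c "
from bench import bot
print(bot.sign_off())"
```

```text
the job is handed in; nothing more can be done
None
```

The job is handed in at about 36 s: all three tomatoes are in the middle container, the lid is level and seated on it, the scoop is flat and right way up in its old place, and the other containers, their food and the things around them show no movement in the final images (no verdict came back from the hand-in).

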